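# Tip the rock chips into the weighing bowl and hang up the dipper

### The arm

A 6-joint arm with a two-finger parallel gripper is mounted at the origin on the work surface. World frame = base frame: x ahead of the robot, y to its left, z up, the work surface at z = 0. Lengths are in m, angles in rad, forces in N, time in s.
With the tool pointing down it reaches from about 0.2 to 0.875 m from the base axis. Payload 3.4 kg.
Tool frame: the origin (TCP) lies between the finger pads; the fingertips stand 25 mm ahead of it and the grasp point (between the pads) lies 6 mm ahead of it (r.nose_length is the z of the fingertips in the tool frame, in m); z points along the fingers, y is the line along which they close (so a half turn about z gives the same grasp; the last joint's range is limited). The gripper opens to 94 mm and grips with 3 to 60 N. Pads are 16 mm wide; open, the fingers measure 119 mm over their backs; the gripper's body (75 mm by 177 mm) begins 78 mm behind the grasp point.
Start: joints at [1.099, 0.276, 1.505, -0, 1.361, -0.121], TCP at [0.198, 0.54, 0.23] pointing down, gripper open.
Joint ranges: [-2.89, 2.89], [-0.75, 2.08], [0.22, 2.7], [-1.18, 4.32], [0.11, 2.71], [-2.7, 2.7]. Speed limits (rad/s): [2.57, 2.57, 3.14, 3.14, 3.14, 3.14].

### API

Orientations are given as a unit quaternion [w, x, y, z].
In Python, from plant import r, gripper_to, inverse_kinematics, vision, models, telemetry gives the robot as it stands. Calls block until the motion is done:
- r.move_to(position, orientation): joint-space move of the TCP to a pose.
- r.move_l(position, rot=None, vel=0.15, guard=None): straight line of the TCP; rot=None keeps the orientation; vel is the mean speed in m/s. With guard (N) it stops when the force on the tool has changed by that much, and returns True; else False.
- r.movej(angles): joint-space move.
- gripper_to(opening, f_grip=None): finger opening in m; f_grip is the grip in N (None keeps the last); returns when the fingers have stopped.
- r.hold(seconds).
- inverse_kinematics(position, orientation): joint angles nearest the present ones, or None.
- vision.snapshot(name): name is "scene" or "top" or "wrist"; returns the picture (400x640x3 uint8, red, green, blue); there is no depth.
- vision.get_calibration(name): a dict with "fx", "fy", "cx", "cy" (pixels), "position" and "orientation" of the camera in the world. Camera axes: x right, y down, z forward; pixel columns grow to the right and rows downward; lengths in m; the calibration is good to about 2 mm. The wrist camera is an equidistant fisheye: a pixel r from the principal point sees the ray r / f radians off the axis. A picture is of the moment at which its call begins: read the wrist's pose just before it. get_calibration takes no time and is no camera call; for the wrist camera it gives the pose at the moment of the call.
A pose or a line that the arm cannot do raises r.PlanningError and nothing moves.
- r.sign_off(): hands the job in; it is judged then, once.
Trained networks look in the newest picture that a camera, given by its name, has taken for a name from the list of things; names that differ only in an ending like _2 or _b are one class to them, and where a whole thing is asked for, a point or a joint stands for the part that bears it (a point fixed in the world has none). Each returns a list of dicts, best first, with "score" (0 to 1); they miss things now and then, are a little off and sometimes report something else, mostly with a low value. They report only what shows in the picture. A call takes as long as a camera call. They do not tell look-alikes from the thing itself.
- models.boxes_of(thing, camera): "at" ([x, y, z] in m, in world coordinates, good to about 4 mm: the middle of the surface that is visible of it).
- models.regions_of(thing, camera): "pixels" (400x640 bool, what is visible of it).
- models.mark_of(thing, camera): "at" ([x, y, z] in m, in world coordinates, good to about 4 mm: a listed point, or the origin of a listed thing).
Readings, each from a call of its own:
- telemetry.current_t(): time.
- telemetry.current_joints(): joint angles.
- telemetry.current_dq(): joint speeds.
- telemetry.current_joint_efforts(): joint torques, N m.
- telemetry.current_ee_pos(): TCP position.
- telemetry.current_tool_rot(): TCP orientation.
- telemetry.current_wrist_force(): force on the tool from outside, world axes, zero at the start.
- telemetry.current_torque(): the same for the moment, N m.
- telemetry.current_opening(): finger opening in m.
- telemetry.current_finger_force(): force on a finger pad.
Only numpy, scipy, OpenCV 4.12 (cv2) and the standard library are available. Lean on these libraries where they do the work, as an engineer would, in place of code of your own. Each camera call takes 0.05 s, during which the arm holds its last target. There are 200 camera calls.

### The job

Pick up the small steel dipper by its black grip, tip all seven rock chips out of it into the steel bowl on the balance, then hang the empty dipper by its hook over the free stretch of the drying rail, setting it gently on the bar without forcing it down, and let go. Leave the bowl standing on the balance and the other things on the bench where they are.

Things in the scene. Friction and masses are not known exactly. Their poses are not given: they have to be found in the camera images.
- dipper: Upright steel dipper holding the chips, 180 g empty. Cup 60 mm tall, outer radius 28 (foot) to 37 mm (rim), wall 3, floor 4. Upright handle at x = -44 mm: 7 mm rod, square black grip 16 x 16 mm at z = 88-148 mm, then 6 mm rod curling towards the cup (+x) into a downward-open hook: top at x = -15, z = 204 mm, tip at x = 14, z = 162 mm, gap 52 mm. Origin: centre of underside, z up out of the cup.
- dipper_grip (a point): Centre of the dipper's square black grip, 118 mm above its foot and 44 mm behind the cup's axis. Axes as the dipper's.
- dipper_hook (a point): Underside of the top of the dipper's hook, where a bar would bear: x = -15 mm, z = 198 mm in the dipper's frame. Axes as the dipper's.
- dipper_lip (a point): Point on the cup's rim farthest from the handle: x = 37 mm, z = 60 mm in the dipper's frame; the natural pouring lip.
- balance: White laboratory balance fixed on the bench, 200 mm along x, 170 mm along y; case 49 mm high, with a round steel pan of radius 55 mm on top whose surface is 55 mm above the bench, centred at x = +25 mm. Origin: centre of the underside; display on the -x face.
- bowl: Loose open steel weighing bowl, conical, foot radius 42 mm, rim radius 75 mm, 48 mm high, wall 3 mm, floor 4 mm, 250 g, standing on the balance's pan (rim about 103 mm above the bench). Origin: centre of its underside, z up.
- rail: Fixed drying rail: horizontal round steel bar of radius 5 mm along its y axis, bar axis 260 mm above the bench, on two thin posts at y = -170 and +170 mm with round feet of radius 32 mm. A scraper and a small brush already hang at y = -135 and -95 mm. Origin: on the bench under the bar's middle.
- rail_free (a point): On the axis of the bar, at the middle of its free stretch (free from 110 mm on its -y side to 110 mm on its +y side). Axes as the rail's: y along the bar, z up.
- rock_lump: Bystander: loose lump of rock, about 85 mm across, 60 mm high, 400 g. Origin: centre of its underside.
- beaker: Bystander: plain empty steel beaker without a handle, rim radius 34 mm, 65 mm high. Origin: centre of its underside.
- brush: Bystander: flat wooden brush lying on the bench. Origin: centre of its underside.
- chip0: One of seven loose rock chips, roughly 17 mm across and 15 mm high, 12 g, lying in the dipper at the start. Origin: centre of its underside as built.
- chip1: One of seven loose rock chips, roughly 17 mm across and 15 mm high, 12 g, lying in the dipper at the start. Origin: centre of its underside as built.
- chip2: One of seven loose rock chips, roughly 17 mm across and 15 mm high, 12 g, lying in the dipper at the start. Origin: centre of its underside as built.
- chip3: One of seven loose rock chips, roughly 17 mm across and 15 mm high, 12 g, lying in the dipper at the start. Origin: centre of its underside as built.
- chip4: One of seven loose rock chips, roughly 17 mm across and 15 mm high, 12 g, lying in the dipper at the start. Origin: centre of its underside as built.
- chip5: One of seven loose rock chips, roughly 17 mm across and 15 mm high, 12 g, lying in the dipper at the start. Origin: centre of its underside as built.
- chip6: One of seven loose rock chips, roughly 17 mm across and 15 mm high, 12 g, lying in the dipper at the start. Origin: centre of its underside as built.
Mind the look-alikes: they are no part of the job. Leave any blue or turquoise look-alike of the dipper alone.

How it is judged:
On the way:
1. all seven chips lie in the bowl on the balance (horizontal distance between each of chip0, chip1, chip2, chip3, chip4, chip5, chip6 and bowl below 0.068 m and z of chip0 in the frame of bowl between -0.005 and 0.05 m and z of chip1 in the frame of bowl between -0.005 and 0.05 m and z of chip2 in the frame of bowl between -0.005 and 0.05 m and z of chip3 in the frame of bowl between -0.005 and 0.05 m and z of chip4 in the frame of bowl between -0.005 and 0.05 m and z of chip5 in the frame of bowl between -0.005 and 0.05 m and z of chip6 in the frame of bowl between -0.005 and 0.05 m and z of bowl in the frame of balance above 0.045 m and angle between bowl's own z axis and vertical below 0.15 rad), for 0.3 s.
At the end, for the whole second after the job is handed in: All seven chips in the bowl (within 68 mm of its axis, below its rim), bowl on the balance within 0.15 rad of level; dipper hanging at rest, bar inside its hook (within 20 mm of the hook point), within 110 mm of the free stretch's middle, tilted under 0.4 rad, slower than 0.1 m/s (all of step 1 and x of dipper_hook in the frame of rail_free between -0.02 and 0.02 m and y of dipper_hook in the frame of rail_free between -0.11 and 0.11 m and z of dipper_hook in the frame of rail_free between -0.005 and 0.02 m and contact force between dipper and rail above 0.5 N and angle between dipper's own z axis and vertical below 0.4 rad and linear speed of dipper below 0.1 m/s); the robot touches nothing.
It fails at once if the rock lump is pushed more than 30 mm (distance of rock_lump from where it was at the start of the episode above 0.03 m).
It fails at once if the beaker is pushed more than 30 mm (distance of beaker from where it was at the start of the episode above 0.03 m).
It fails at once if the brush is pushed more than 30 mm (distance of brush from where it was at the start of the episode above 0.03 m).
It fails at once if the dipper is forced hard against the rail (over 20 N) (contact force between dipper and rail above 20 N).
It also fails if it takes over 72 s, if anything falls off the work surface, if the arm or the gripper's body presses on something with over 40 N, if the wrist force passes 120 N, or if a joint passes its speed limit or range.

## Working session

There is one attempt and no reset: what is moved stays moved. The work goes in short steps, each a Python script; the robot and the scene stay as the last script left them, time stands still between calls to the robot, and variables do not carry over. Pictures are saved under pics/ and viewed, at most 10 in all, crops included, and the job is handed in when it is done.

```bash
ls; mkdir -p pics; python3 - <<'E'
from plant import r, vision, models, telemetry
import cv2, numpy as np
for c in ["scene","top"]:
    im=vision.snapshot(c); cv2.imwrite(f"pics/{c}0.png",im[:,:,::-1])
    k=vision.get_calibration(c); print(c,{a:np.round(b,3) for a,b in k.items()})
    for t in ["dipper","dipper_grip","dipper_hook","dipper_lip","balance","bowl","rail","rail_free","rock_lump","beaker","brush"]:
        print(t,[(np.round(d["at"],3).tolist(),round(d["score"],2)) for d in models.mark_of(t,c)[:3]])
print(telemetry.current_t())
E
```

```text
pics
scene {'fx': np.float64(439.207), 'fy': np.float64(439.207), 'cx': np.float64(320.447), 'cy': np.float64(203.578), 'position': array([ 1.125, -0.08 ,  0.988]), 'orientation': array([-0.218,  0.698,  0.648, -0.211])}
dipper [([0.782, -0.261, 0.0], 0.97), ([0.493, -0.195, -0.0], 0.66), ([0.337, 0.073, -0.002], 0.63)]
dipper_grip [([0.386, 0.067, 0.118], 0.91), ([0.46, -0.178, 0.118], 0.82), ([0.77, -0.222, 0.119], 0.59)]
dipper_hook [([0.779, -0.247, 0.198], 0.81), ([0.482, -0.189, 0.199], 0.78), ([0.35, 0.072, 0.201], 0.57)]
dipper_lip [([0.797, -0.295, 0.06], 0.92), ([0.531, -0.207, 0.06], 0.83), ([0.299, 0.077, 0.06], 0.8)]
balance [([0.511, 0.275, -0.002], 0.71)]
bowl [([0.537, 0.268, 0.052], 0.9)]
rail [([0.498, -0.203, 0.018], 0.18)]
rail_free [([0.661, -0.081, 0.264], 0.71)]
rock_lump [([0.715, 0.228, -0.003], 0.87)]
beaker [([0.501, 0.042, -0.001], 0.86)]
brush []
top {'fx': np.float64(395.284), 'fy': np.float64(395.284), 'cx': np.float64(318.924), 'cy': np.float64(197.654), 'position': array([ 0.489, -0.033,  1.063]), 'orientation': array([ 0.011, -0.706,  0.707, -0.034])}
dipper [([0.784, -0.263, -0.002], 0.96), ([0.494, -0.194, 0.004], 0.92), ([0.34, 0.075, -0.002], 0.79)]
dipper_grip [([0.77, -0.221, 0.122], 0.71), ([0.382, 0.068, 0.122], 0.68), ([0.46, -0.178, 0.118], 0.56)]
dipper_hook [([0.348, 0.074, 0.196], 0.66), ([0.776, -0.246, 0.2], 0.65)]
dipper_lip [([0.302, 0.076, 0.058], 0.96), ([0.533, -0.209, 0.056], 0.58)]
balance [([0.506, 0.046, 0.002], 0.67)]
bowl [([0.536, 0.27, 0.056], 0.69), ([0.46, -0.174, 0.119], 0.33)]
rail []
rail_free [([0.662, -0.081, 0.267], 0.91)]
rock_lump [([0.718, 0.223, 0.005], 0.6)]
beaker [([0.507, 0.045, 0.002], 0.61)]
brush [([0.55, -0.372, -0.002], 0.82)]
1.2
```

View pics/scene0.png

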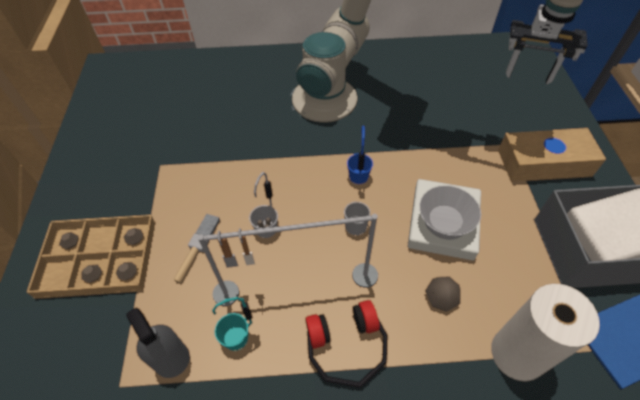

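View pics/top0.png

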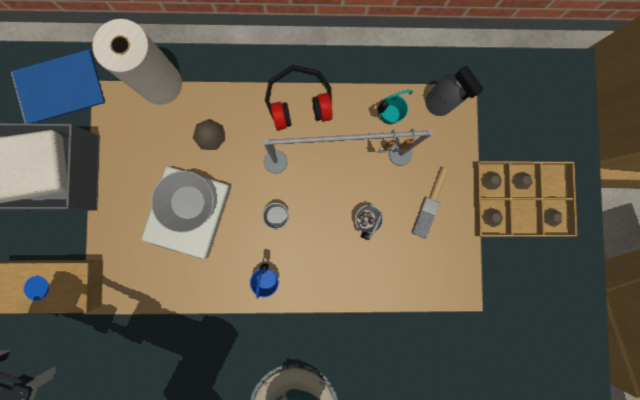

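The steel dipper with the chips is at scene (264,218) and top (367,220), which matches the network hit at (0.494,-0.195). The blue dipper at (0.337,0.073) and the turquoise one at (0.783,-0.262) are decoys. The bar runs from top (267,142) to (428,132), and from scene (375,217) to (198,243). The bowl is at top (184,201).

Next I'll triangulate the bar and grip and check reachability.

```bash
cat > h.py <<'E'
from plant import r, gripper_to, inverse_kinematics, vision, models, telemetry
import numpy as np, cv2
from scipy.spatial.transform import Rotation as R
def tri(px):
    A=np.zeros((3,3)); b=np.zeros(3); rays=[]
    for c,(u,v) in px.items():
        k=vision.get_calibration(c); o=np.array(k["position"])
        d=R.from_quat(k["orientation"],scalar_first=True).apply([(u-k["cx"])/k["fx"],(v-k["cy"])/k["fy"],1]); d/=np.linalg.norm(d)
        P=np.eye(3)-np.outer(d,d); A+=P; b+=P@o; rays.append((P,o))
    x=np.linalg.solve(A,b); return x, max(np.linalg.norm(P@(x-o)) for P,o in rays)
GRIP=np.array([-.044,0,.118])
def tcp(point_world, point_d, yaw, phi, alpha, gd=GRIP):
    """TCP pose with dipper point point_d at point_world; dipper yaw, pitched phi lip-down; tool dips alpha in dipper frame"""
    D=R.from_euler("ZY",[yaw,phi])
    # tool z = dipper x tilted down by alpha, tool y = +-dipper y
    T=R.from_euler("Y",alpha)*R.from_matrix(np.array([[0,0,1],[0,1,0],[-1,0,0]]))
    T=D*T
    best=point_world+D.apply(gd-np.array(point_d))-T.apply([0,0,.006])
    return best, T
def q(T,flip=False):
    if flip: T=T*R.from_euler("z",np.pi)
    return T.as_quat(scalar_first=True)
E
python3 - <<'E'
from h import *
print("bar -y",tri({"top":(428,132),"scene":(198,243)}),"bar +y",tri({"top":(267,142),"scene":(375,217)}))
for c in ["scene","top"]:
    for t in ["dipper_grip","rail"]:
        for d in models.regions_of(t,c)[:5]:
            m=d["pixels"]; v,u=np.nonzero(m); print(c,t,round(d["score"],2),len(u),u.mean().round(1),v.mean().round(1),u.min(),u.max(),v.min(),v.max())
HOOK=[-.015,0,.198];LIP=[.037,0,.06]
bowl=np.array([.537,.269,.055])
yb=np.arctan2(.269,.537)
for al in np.radians([0,15,30,45,60]):
  for fl in (0,1):
    out=[]
    seq=[("grasp",[.46,-.178,.118],GRIP,-.39,0),("lift",[.46,-.178,.3],GRIP,-.39,0),("carry",bowl+[-.1,-.05,.3],GRIP,yb,0)]
    seq+=[("p%d"%p,bowl+[0,0,.085],LIP,yb,np.radians(p)) for p in (60,90,105,120,130)]
    seq+=[("above",[.661,-.081,.32],HOOK,0,0),("hang",[.661,-.081,.265],HOOK,0,0)]
    for n,p,pd,y,ph in seq:
        P,T=tcp(np.array(p),pd,y,ph,al); s=inverse_kinematics(P,q(T,fl)); out.append(n+":"+("-" if s is None else str(np.round(s,1).tolist())))
    print(round(np.degrees(al)),fl,*out,sep="\n  " if al<.4 and al>.2 else " ")
E
```

```text
bar -y (array([ 0.67891033, -0.29107645,  0.2510834 ]), np.float64(0.003221530923674289)) bar +y (array([0.65355389, 0.05061199, 0.26444454]), np.float64(0.002885415160602647))
scene dipper_grip 0.9 648 359.5 165.1 348 372 128 182
scene dipper_grip 0.87 558 264.5 208.5 250 277 173 236
scene dipper_grip 0.62 1296 233.4 326.1 212 252 297 350
scene dipper_grip 0.19 964 443.8 292.9 426 460 276 310
top dipper_grip 0.86 745 263.5 281.3 249 279 263 297
top dipper_grip 0.83 585 368.4 221.0 355 382 205 239
top dipper_grip 0.69 746 392.8 107.7 377 411 89 123
top rail 0.69 2003 350.1 146.7 263 431 129 172
0 0 grasp:- lift:- carry:- p60:[0.3, 0.1, 1.9, 0.1, 0.7, -1.8] p90:[0.4, 0.4, 1.3, -0.0, 1.4, -1.7] p105:[0.4, 0.6, 1.1, -0.0, 1.8, -1.7] p120:[0.4, 0.8, 0.8, -0.0, 2.1, -1.7] p130:[0.4, 0.9, 0.6, -0.1, 2.3, -1.7] above:[-0.6, 0.6, 2.6, 2.6, 1.6, 1.5] hang:[-0.6, 0.8, 2.7, 2.6, 1.9, 1.4]
0 1 grasp:- lift:- carry:- p60:[0.3, 0.1, 1.9, 0.1, 0.7, 1.3] p90:[0.4, 0.4, 1.3, -0.0, 1.4, 1.5] p105:[0.4, 0.6, 1.1, -0.0, 1.8, 1.5] p120:[0.4, 0.8, 0.8, -0.0, 2.1, 1.5] p130:[0.4, 0.9, 0.6, -0.1, 2.3, 1.5] 
[... 1770 characters left out ...]
9, 0.6, -0.1, 2.4, 1.5] p105:- p120:- p130:- above:[-0.4, 0.1, 2.0, 0.8, 0.4, 0.6] hang:[-0.4, 0.1, 2.1, 1.1, 0.3, 0.2]
60 0 grasp:[-0.6, 0.0, 2.3, 0.3, 0.3, -2.0] lift:[-0.6, -0.2, 1.9, 0.1, 0.9, -1.8] carry:[0.2, -0.2, 1.8, 0.1, 1.0, -1.8] p60:[0.4, 0.6, 1.0, -0.0, 2.0, -1.7] p90:[0.4, 1.1, 0.4, -0.1, 2.7, -1.7] p105:- p120:- p130:- above:[-0.3, 0.1, 1.8, 0.2, 0.7, -2.0] hang:[-0.3, 0.2, 1.9, 0.3, 0.6, -2.1]
60 1 grasp:[-0.6, 0.0, 2.3, 0.3, 0.3, 1.1] lift:[-0.6, -0.2, 1.9, 0.1, 0.9, 1.3] carry:[0.2, -0.2, 1.8, 0.1, 1.0, 1.3] p60:[0.4, 0.6, 1.0, -0.0, 2.0, 1.5] p90:[0.4, 1.1, 0.4, -0.1, 2.7, 1.4] p105:- p120:- p130:- above:[-0.3, 0.1, 1.8, 0.2, 0.7, 1.1] hang:[-0.3, 0.2, 1.9, 0.3, 0.6, 1.0]
```

```bash
python3 - <<'E'
from h import *
HOOK=[-.015,0,.198];LIP=[.037,0,.06]
bowl=np.array([.537,.269,.055]); 
def ik(*a,fl=0):
    P,T=tcp(*a); return inverse_kinematics(P,q(T,fl))
print("grasp/hang feasibility by alpha")
for al in range(30,66,5):
    g=[z for z in (.108,.118,.126,.134) if ik(np.array([.46,-.178,z]),[-.044,0,z],-.39,0,np.radians(al),np.array([-.044,0,z])) is not None]
    h=ik(np.array([.661,-.081,.265]),HOOK,.07,0,np.radians(al)); print(al,g,h is not None)
print("pour")
for al in (35,40,45,50,60):
  for yd in range(-180,180,15):
    s=""
    for ph in (0,30,60,90,110,125,135):
        f=[ik(bowl+[0,0,.09+(.1 if ph<60 else 0)],LIP,np.radians(yd),np.radians(ph),np.radians(al),fl=k) for k in (0,1)]
        s+="ab"[0] if f[0] is not None and f[1] is not None else ("0" if f[0] is not None else "1" if f[1] is not None else ".")
    if s[-2]!=".": print(al,yd,s)
# regrasp: where along radius -.39 are shallow angles ok
for al in (10,15,20,25,30):
    print(al,[round(d,2) for d in np.arange(.45,.75,.03) if ik(np.array([d*np.cos(.39),-d*np.sin(.39),.118]),GRIP,-.39,0,np.radians(al)) is not None])
E
```

```text
grasp/hang feasibility by alpha
30 [] True
35 [0.118, 0.126, 0.134] True
40 [0.108, 0.118, 0.126, 0.134] False
45 [0.108, 0.118, 0.126, 0.134] False
50 [0.108] True
55 [0.108, 0.118, 0.126, 0.134] True
60 [0.108, 0.118, 0.126, 0.134] True
65 [0.108, 0.118, 0.126, 0.134] True
pour
35 -180 .aaa.aa
35 -135 .aa0aa.
35 -120 aaa0aaa
35 -105 aaa0aaa
35 -90 aa00aaa
35 -75 a00aaaa
35 -60 a00aaaa
35 -45 00aaaaa
35 -30 00aaaaa
35 -15 0aaaaaa
35 60 1aaaaaa
35 75 a1aaaaa
35 90 a11aaaa
35 105 a11aaaa
35 120 a111aaa
35 135 aa11aa.
40 -180 aaa1.aa
40 -120 aaa0aaa
40 -105 aaa0aaa
40 -90 aa00aaa
40 -75 a00aaaa
40 -60 a00aaaa
40 -45 00aaaaa
40 -30 00aaaaa
40 -15 0aaaaaa
40 60 1aaaaaa
40 75 11aaaaa
40 90 a1aaaaa
40 105 a11aaaa
40 120 a11aaaa
40 135 aa11aa.
45 -180 aaa1.aa
45 -120 aaa0aaa
45 -105 aa00aaa
45 -90 aa0aaaa
45 -75 a00aaaa
45 -60 000aaaa
45 -45 00aaaaa
45 -30 0aaaaaa
45 -15 0aaaaa.
45 60 1aaaaa.
45 75 11aaaaa
45 90 11aaaaa
45 105 a11aaaa
45 120 a11aaaa
50 -180 aaa.aa.
50 -120 aaa0aaa
50 -105 aa0aaaa
50 -90 aa0aaaa
50 -75 a00aaaa
50 -60 000aaaa
50 -45 00aaaaa
50 -30 0aaaaaa
50 -15 0aaaaa.
50 60 1aaaa1.
50 75 1aaaaa.
50 90 11aaaaa
50 105 a11aaaa
50 120 a11aaa.
60 -180 aaa.aa.
60 -120 aa0aaaa
60 -105 aa0aaaa
60 -90 a00aaaa
60 -75 a00aaaa
60 -60 00aaaaa
60 -45 00aaaaa
60 -30 0aaaaaa
60 90 11aaaa.
60 105 111aaa.
10 [np.float64(0.63), np.float64(0.66), np.float64(0.69), np.float64(0.72)]
15 [np.float64(0.63), np.float64(0.66), np.float64(0.69), np.float64(0.72)]
20 [np.float64(0.6), np.float64(0.63), np.float64(0.66), np.float64(0.69), np.float64(0.72)]
25 [np.float64(0.57), np.float64(0.6), np.float64(0.63), np.float64(0.66), np.float64(0.69), np.float64(0.72)]
30 [np.float64(0.54), np.float64(0.57), np.float64(0.6), np.float64(0.63), np.float64(0.66), np.float64(0.69), np.float64(0.72)]
```

```bash
python3 - <<'E'
from h import *
HOOK=[-.015,0,.198];LIP=[.037,0,.06]
bowl=np.array([.537,.269,.055])
def ik(*a,fl=0):
    P,T=tcp(*a); return inverse_kinematics(P,q(T,fl))
f=lambda s:"-" if s is None else str(np.round(s,2).tolist())
for al in (35,38,42):
  A=np.radians(al)
  for n,p in dict(g=[.46,-.178,.118],l=[.46,-.178,.2],l2=[.5,-.1,.32],l3=[.52,-.03,.34]).items():
    print(al,n,[f(ik(np.array(p),GRIP,y,0,A)) for y in (-.39,-.2)])
  for yd in (0,5,10,15,20,40,45,50):
    print(al,yd,[ph for ph in range(90,141,5) if ik(bowl+[0,0,.085],LIP,np.radians(yd),np.radians(ph),A) is not None], f(ik(bowl+[0,0,.085],LIP,np.radians(yd),2.1,A)))
for al in (30,33,35,37,40,45,50,55): 
  print(al,[f(ik(np.array([.661,-.081,.265]),HOOK,y,0,np.radians(al),fl=k)) for y in (.0,.07) for k in (0,1)])
E
```

```text
35 g ['[-0.71, 0.2, 2.68, 2.74, 0.72, 1.69]', '[-0.98, 0.21, 2.66, 2.18, 0.78, 1.85]']
35 l ['[-0.71, -0.1, 2.5, 2.18, 0.32, 2.32]', '[-0.98, -0.08, 2.48, 1.64, 0.62, 2.54]']
35 l2 ['[-0.25, -0.26, 2.21, -0.46, 0.26, -1.05]', '[-0.54, -0.29, 2.22, 0.81, 0.38, -2.54]']
35 l3 ['[0.07, -0.21, 2.13, -0.89, 0.48, -0.46]', '[-0.18, -0.27, 2.16, -0.06, 0.29, -1.5]']
35 0 [90, 95, 100, 105, 110, 115, 120] [0.2, 1.16, 0.39, 0.43, 2.69, -1.1]
35 5 [90, 95, 100, 105, 110, 115] -
35 10 [90, 95, 100, 105, 110, 115] -
35 15 [90, 95, 100, 105, 110] -
35 20 [90, 95, 100, 105, 110] -
35 40 [90, 95, 100, 105, 110, 115] -
35 45 [90, 95, 100, 105, 110, 115] -
35 50 [90, 95, 100, 105, 110, 115, 120] [0.57, 1.18, 0.34, -0.63, 2.66, -2.28]
38 g ['[-0.69, 0.14, 2.62, 2.68, 0.55, 1.78]', '[-0.94, 0.15, 2.6, 2.09, 0.66, 2.0]']
38 l ['[-0.69, -0.12, 2.45, 1.86, 0.25, 2.65]', '-']
38 l2 ['[-0.26, -0.25, 2.17, -0.31, 0.34, -1.19]', '[-0.52, -0.28, 2.18, 0.63, 0.43, -2.35]']
38 l3 ['[0.05, -0.21, 2.08, -0.73, 0.52, -0.63]', '[-0.18, -0.26, 2.12, -0.04, 0.38, -1.52]']
38 0 [90, 95, 100, 105, 110, 115] -
38 5 [90, 
[... 1309 characters left out ...]
]
37 ['[-0.44, 0.15, 2.24, 1.92, 0.37, 2.49]', '[-0.44, 0.15, 2.24, 1.92, 0.37, -0.65]', '[-0.5, 0.16, 2.23, 1.76, 0.45, 2.56]', '[-0.5, 0.16, 2.23, 1.76, 0.45, -0.58]']
40 ['-', '[-0.42, 0.14, 2.2, 1.65, 0.32, -0.36]', '-', '[-0.48, 0.15, 2.19, 1.55, 0.41, -0.35]']
45 ['-', '[-0.4, 0.13, 2.12, 1.11, 0.31, 0.19]', '-', '[-0.45, 0.14, 2.11, 1.14, 0.4, 0.08]']
50 ['[-0.38, 0.14, 2.05, 0.69, 0.38, -2.52]', '[-0.38, 0.14, 2.05, 0.69, 0.38, 0.62]', '[-0.42, 0.14, 2.04, 0.78, 0.44, -2.69]', '[-0.42, 0.14, 2.04, 0.78, 0.44, 0.45]']
55 ['[-0.35, 0.15, 1.97, 0.44, 0.48, -2.26]', '[-0.35, 0.15, 1.97, 0.44, 0.48, 0.88]', '[-0.39, 0.15, 1.96, 0.53, 0.53, -2.43]', '[-0.39, 0.15, 1.96, 0.53, 0.53, 0.71]']
```

```bash
cat >> h.py <<'E'
HOOK=np.array([-.015,0,.198]);LIP=np.array([.037,0,.06])
BOWL=np.array([.537,.269,.055]); G0=np.array([.460,-.178,.118]); YG=-.395; RF=np.array([.6625,-.081,.265]); YR=.074
AL=np.radians(36); d=np.radians
def pose(p,pd,yaw,phi,al=None):
    P,T=tcp(np.array(p),pd,yaw,phi,AL if al is None else al); return P,q(T,1)
def check(A,B,n=12):
    "waypoints (p,pd,yaw,phi): IK along a straight TCP line with slerp"
    from scipy.spatial.transform import Slerp
    (Pa,qa),(Pb,qb)=pose(*A),pose(*B); S=Slerp([0,1],R.from_quat([qa,qb],scalar_first=True)); L=[]
    for t in np.linspace(0,1,n):
        s=inverse_kinematics(Pa+t*(Pb-Pa),S(t).as_quat(scalar_first=True)); L.append(s)
    bad=[i for i,s in enumerate(L) if s is None]
    J=np.array([s for s in L if s is not None]); return bad, np.abs(np.diff(J,axis=0)).max(0).round(2) if len(J)>1 else None, None if L[-1] is None else np.round(L[-1],2)
up=lambda p,z:[p[0],p[1],z]
lipB=BOWL+[.0,.0,0]
W=[("pre",(up(G0,.28),GRIP,YG,0)),("grasp",(G0,GRIP,YG,0)),("lift",(up(G0,.2),GRIP,-.3,0)),("lift2",([.47,-.14,.3],GRIP,-.15,0)),
("mid",([.49,.0,.33],GRIP,-.05,0)),("carry",([.5,.2,.3],GRIP,0,d(10))),
("t60",(lipB+[0,0,.11],LIP,d(-10),d(60))),("t90",(lipB+[0,0,.085],LIP,d(-10),d(90))),("t105",(lipB+[0,0,.08],LIP,d(-10),d(105))),("t120",(lipB+[0,0,.085],LIP,d(-10),d(120))),("t128",(lipB+[0,0,.09],LIP,d(-10),d(128))),
("back60",(lipB+[0,0,.15],LIP,d(-10),d(60))),("carry2",([.5,.2,.33],GRIP,0,d(10))),("pre_hang",(RF+[0,0,.08],HOOK,YR,0)),("hang",(RF+[0,0,-.003],HOOK,YR,0)),]
E
python3 - <<'E'
from h import *
print(W[0][0],inverse_kinematics(*pose(*W[0][1])))
for a,b in zip(W,W[1:]): print(b[0],*check(a[1],b[1]))
for p in ([.3,.3,.45],[.35,0,.45],[.38,-.1,.42]): print(inverse_kinematics(p,[0,1,0,0]), pose(p,GRIP,YG,0,1)[0], inverse_kinematics(*pose(p,GRIP,YG,0,d(60))))
E
```

```text
pre [-0.69674968 -0.26865912  2.31257543  0.95194034  0.2996389   0.45959833]
grasp [] [0.   0.07 0.03 0.25 0.09 0.26] [-0.7   0.18  2.66  2.74  0.66 -1.43]
lift [] [0.01 0.03 0.02 0.1  0.04 0.09] [-0.84 -0.11  2.48  1.78  0.44 -0.57]
lift2 [] [0.   0.02 0.02 0.1  0.03 0.1 ] [-0.86 -0.29  2.27  1.06  0.65  0.14]
mid [] [0.06 0.01 0.01 0.08 0.03 0.11] [-0.29 -0.33  2.21  0.54  0.39  0.92]
carry [] [0.1  0.02 0.02 0.2  0.03 0.24] [ 0.47 -0.11  2.02 -0.58  0.61  2.42]
t60 [] [0.02 0.05 0.07 0.12 0.09 0.1 ] [0.31 0.36 1.29 0.05 1.59 2.05]
t90 [] [0.02 0.04 0.04 0.02 0.05 0.01] [0.18 0.73 0.9  0.24 2.1  1.99]
t105 [] [0.   0.02 0.02 0.01 0.02 0.01] [0.15 0.92 0.71 0.35 2.34 2.03]
t120 [] [0.   0.02 0.02 0.02 0.02 0.02] [0.13 1.1  0.54 0.53 2.57 2.15]
t128 [] [0.   0.01 0.01 0.01 0.01 0.01] [0.12 1.19 0.47 0.67 2.67 2.27]
back60 [] [0.03 0.08 0.07 0.12 0.09 0.1 ] [0.31 0.35 1.21 0.05 1.68 2.06]
carry2 [] [0.02 0.05 0.07 0.1  0.09 0.08] [ 0.47 -0.14  1.96 -0.52  0.68  2.34]
pre_hang [] [0.1  0.04 0.03 0.27 0.08 0.32] [-0.51  0.04  2.11  1.31  0.48 -0.08]
hang [] [0.   0.01 0.01 0.05 0.01 0.06] [-0.51  0.18  2.24  1.84  0.48 -0.67]
[ 6.21082380e-01 -6.42594719e-03  1.31968045e+00 -4.44089210e-16
  1.82833815e+00  2.19187871e+00] [0.29700782 0.30124748 0.45504883] None
[-1.99608597e-01 -1.25696971e-01  1.42721810e+00 -4.44089210e-16
  1.84007152e+00  1.37118773e+00] [0.34700782 0.00124748 0.45504883] [ 0.01143009 -0.39544849  1.69725317 -0.20369656  1.35656241  1.97146339]
[-4.34873439e-01 -6.06678562e-02  1.44198649e+00 -4.44089210e-16
  1.76027402e+00  1.13592289e+00] [ 0.37700782 -0.09875252  0.42504883] [-0.47187079 -0.36752381  1.7555636   0.04073032  1.23149425  1.4906286 ]
```

```bash
python3 - <<'E'
from h import *
w=dict(W)
r.move_to([.3,.3,.45],[0,1,0,0] if 0 else telemetry.current_tool_rot())
r.move_to(*pose([.38,-.1,.42],GRIP,YG,0,d(60)))
r.move_to(*pose(*w["pre"]))
for c in ["scene","top"]:
    vision.snapshot(c)
    for t in ["dipper_grip","dipper_lip","dipper_hook"]:
        print(c,t,[np.round(x["at"],3).tolist() for x in models.mark_of(t,c) if abs(x["at"][0]-.49)<.06 and x["at"][1]<-.1])
P,Q=pose(*w["grasp"]); hit=r.move_l(P,Q,vel=.12,guard=8)
im=vision.snapshot("wrist"); cv2.imwrite("pics/w1.png",im[:,:,::-1])
im=vision.snapshot("scene"); cv2.imwrite("pics/s1.png",cv2.resize(im[120:280,180:400,::-1],None,fx=3,fy=3))
print(hit,telemetry.current_t(),telemetry.current_ee_pos(),P)
E
```

```text
scene dipper_grip [[0.459, -0.173, 0.114]]
scene dipper_lip [[0.532, -0.208, 0.06]]
scene dipper_hook [[0.484, -0.188, 0.197]]
top dipper_grip [[0.456, -0.176, 0.121]]
top dipper_lip [[0.534, -0.212, 0.06]]
top dipper_hook [[0.477, -0.188, 0.202]]
False 8.3583 [ 0.45562775 -0.17620855  0.12191174] [ 0.45551968 -0.1761321   0.12152671]
```

View pics/w1.png

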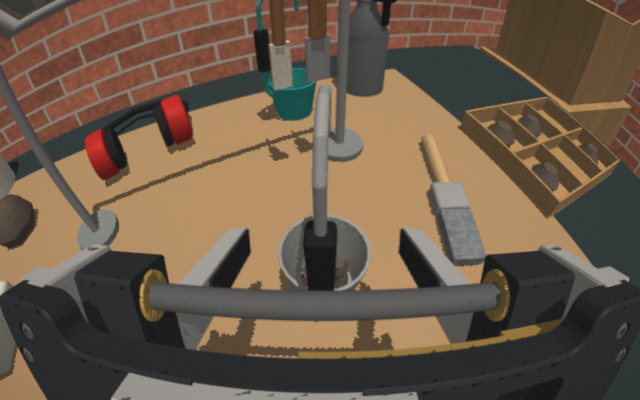

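View pics/s1.png

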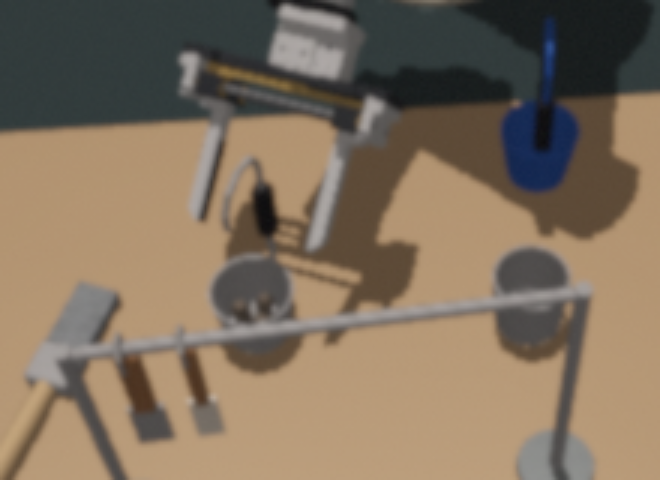

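In the wrist picture the black grip, at (320,255), is centred between the fingers and the dipper is well aligned. In the scene crop the fingers straddle the grip at (262,210). I'll close, lift and check.

```bash
python3 - <<'E'
from h import *
w=dict(W)
gripper_to(0.0,35); print("open",telemetry.current_opening(),telemetry.current_finger_force())
for n in ("lift","lift2"):
    P,Q=pose(*w[n]); r.move_l(P,Q,vel=.1)
print(telemetry.current_wrist_force(),telemetry.current_opening(),telemetry.current_t())
for c in ["scene","top"]:
    vision.snapshot(c)
    for t,pd in (("dipper_grip",GRIP),("dipper_lip",LIP),("dipper_hook",HOOK),("dipper",np.zeros(3))):
        e=np.array([.47,-.14,.3])+R.from_euler("Z",-.15).apply(pd-GRIP)
        print(c,t,"expect",e.round(3),[np.round(x["at"],3).tolist() for x in models.mark_of(t,c) if np.linalg.norm(x["at"]-e)<.08])
E
```

```text
open 0.015435895436437592 34.997597336769104
[ 0.25669736  0.53736938 -2.67547668] 0.015734795093581305 11.8
scene dipper_grip expect [ 0.47 -0.14  0.3 ] [[0.466, -0.137, 0.297]]
scene dipper_lip expect [ 0.55  -0.152  0.242] [[0.546, -0.152, 0.241]]
scene dipper_hook expect [ 0.499 -0.144  0.38 ] [[0.491, -0.141, 0.379]]
scene dipper expect [ 0.514 -0.147  0.182] [[0.509, -0.145, 0.181]]
top dipper_grip expect [ 0.47 -0.14  0.3 ] [[0.464, -0.143, 0.3]]
top dipper_lip expect [ 0.55  -0.152  0.242] [[0.55, -0.152, 0.238]]
top dipper_hook expect [ 0.499 -0.144  0.38 ] [[0.489, -0.144, 0.383]]
top dipper expect [ 0.514 -0.147  0.182] [[0.507, -0.146, 0.185]]
```

```bash
python3 - <<'E'
from h import *
w=dict(W)
u=np.array([np.cos(d(-10)),np.sin(d(-10)),0])
L=BOWL+.010*u
for n,v in (("mid",.15),("carry",.15)):
    P,Q=pose(*w[n]); r.move_l(P,Q,vel=v)
print(telemetry.current_t())
for z,ph,v in ((.11,60,.12),(.085,85,.06),(.08,95,.04),(.08,105,.04),(.082,115,.04),(.088,122,.04),(.09,128,.04)):
    P,Q=pose(L+[0,0,z],LIP,d(-10),d(ph)); r.move_l(P,Q,vel=v)
    print(ph,telemetry.current_t(),telemetry.current_wrist_force().round(2))
r.hold(.5)
print(telemetry.current_wrist_force())
im=vision.snapshot("scene"); cv2.imwrite("pics/s2.png",cv2.resize(im[120:300,340:540,::-1],None,fx=3,fy=3))
im=vision.snapshot("top"); cv2.imwrite("pics/t2.png",cv2.resize(im[100:280,90:300,::-1],None,fx=3,fy=3))
E
```

```text
15.6583
60 16.9333 [-0.42 -0.74 -3.09]
85 18.0583 [ 0.85  0.74 -3.54]
95 18.75 [ 0.56  0.08 -2.94]
105 19.3583 [ 0.26  0.57 -2.21]
115 19.925 [-0.18 -0.3  -1.8 ]
122 20.275 [-0.15  0.99 -1.37]
128 20.6583 [-0.8   0.49 -2.22]
[ 0.47563555  0.16651399 -3.16903337]
```

View pics/s2.png

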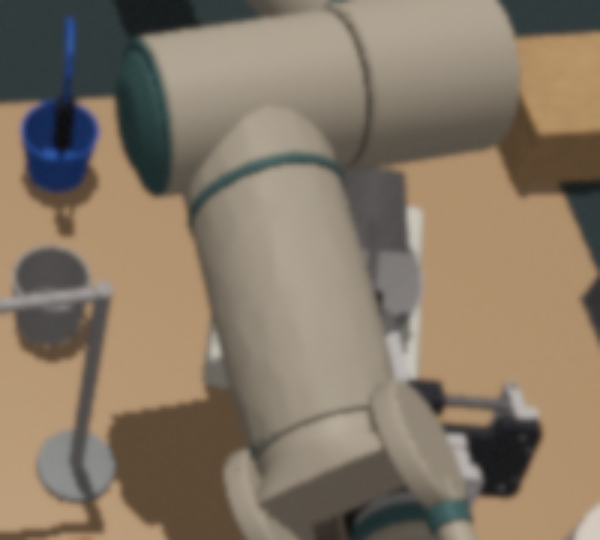

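The arm hides the bowl. I'll give a small shake, back off and look.

```bash
python3 - <<'E'
from h import *
w=dict(W)
u=np.array([np.cos(d(-10)),np.sin(d(-10)),0]); L=BOWL+.010*u
for z in (.1,.09,.1,.09):
    P,Q=pose(L+[0,0,z],LIP,d(-10),d(128)); r.move_l(P,Q,vel=.15)
f=[]
for _ in range(10): r.hold(.05); f.append(telemetry.current_wrist_force())
print(np.mean(f,0),np.std(f,0))
P,Q=pose(L+[0,0,.15],LIP,d(-10),d(60)); r.move_l(P,Q,vel=.12)
for p in ([.5,.1,.36],[.47,.0,.36]):
    P,Q=pose(p,GRIP,0,0); r.move_l(P,Q,vel=.15)
r.hold(.3)
f=[]
for _ in range(10): r.hold(.05); f.append(telemetry.current_wrist_force())
print(np.mean(f,0),telemetry.current_t())
im=vision.snapshot("top"); cv2.imwrite("pics/t3.png",cv2.resize(im[100:280,90:340,::-1],None,fx=3,fy=3))
print("bowl",[np.round(x["at"],3).tolist() for x in models.mark_of("bowl","top")[:2]])
print("chips top",[(np.round(x["at"],3).tolist(),round(x["score"],2)) for x in models.boxes_of("chip0","top")])
im=vision.snapshot("scene"); cv2.imwrite("pics/s3.png",cv2.resize(im[120:300,300:540,::-1],None,fx=3,fy=3))
print("chips scene",[(np.round(x["at"],3).tolist(),round(x["score"],2)) for x in models.boxes_of("chip0","scene")])
E
```

```text
Traceback (most recent call last):
plant.PlanningError: the arm cannot follow that straight line within its joint ranges
```

```bash
python3 - <<'E'
from h import *
u=np.array([np.cos(d(-10)),np.sin(d(-10)),0]); L=BOWL+.010*u
for ph in (118,127,118,127):
    P,Q=pose(L+[0,0,.09],LIP,d(-10),d(ph)); r.move_l(P,Q,vel=.12)
P,Q=pose(L+[0,0,.15],LIP,d(-10),d(60)); r.move_l(P,Q,vel=.12)
for p in ([.5,.1,.36],[.47,.0,.36]):
    P,Q=pose(p,GRIP,0,0); r.move_l(P,Q,vel=.15)
f=[]
for _ in range(10): r.hold(.05); f.append(telemetry.current_wrist_force())
print(np.mean(f,0),telemetry.current_t())
im=vision.snapshot("top"); cv2.imwrite("pics/t3.png",cv2.resize(im[100:280,90:340,::-1],None,fx=3,fy=3))
print("bowl",[np.round(x["at"],3).tolist() for x in models.mark_of("bowl","top")[:2]])
print("chips top",[(np.round(x["at"],3).tolist(),round(x["score"],2)) for x in models.boxes_of("chip0","top")])
im=vision.snapshot("scene"); cv2.imwrite("pics/s3.png",cv2.resize(im[120:300,300:540,::-1],None,fx=3,fy=3))
print("chips scene",[(np.round(x["at"],3).tolist(),round(x["score"],2)) for x in models.boxes_of("chip0","scene")])
E
```

```text
[ 0.18900101  0.30842641 -2.40648752] 27.1
bowl [[0.537, 0.268, 0.054], [0.568, 0.265, 0.067]]
chips top [([0.565, 0.254, 0.074], 0.36)]
chips scene []
```

View pics/t3.png

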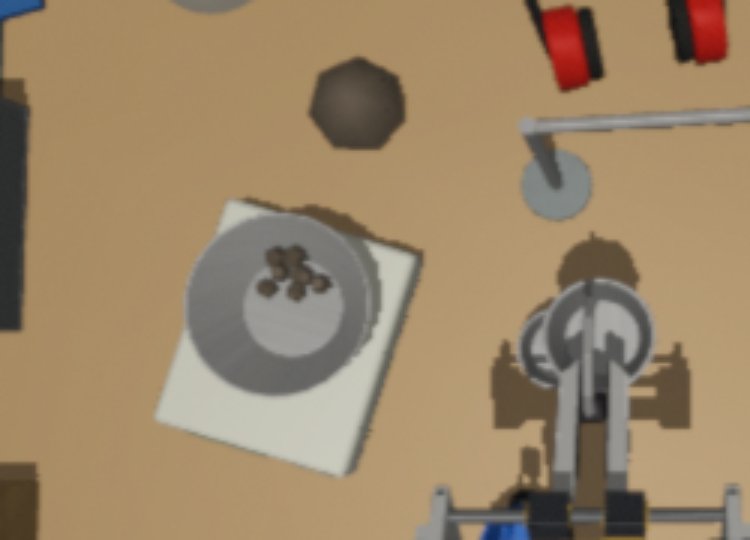

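View pics/s3.png

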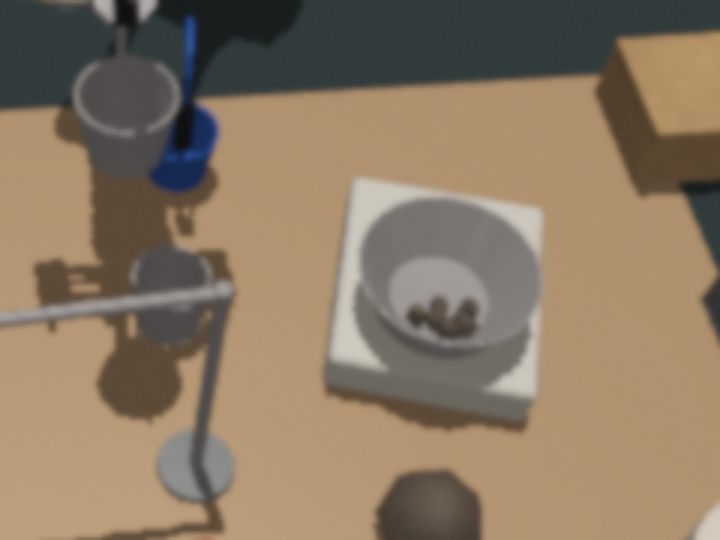

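In the top crop all seven chips are in the bowl around (290,272), the bowl is still on the balance, and the dipper's cup is empty. Next I go to the near side of the bar, measure the hook and the bar, and correct for the slip in the grip.

```bash
python3 - <<'E'
from h import *
n=np.array([np.cos(YR),np.sin(YR),0])
T1=RF-.14*n+[0,0,.075]
P,Q=pose(T1+[0,0,.03],HOOK,YR,0)
r.move_l(P,Q,vel=.15)
P,Q=pose(T1,HOOK,YR,0); r.move_l(P,Q,vel=.1); r.hold(.3)
for c in ["scene","top"]:
  for k in (0,1):
    im=vision.snapshot(c)
    for t,pd in (("dipper_grip",GRIP),("dipper_lip",LIP),("dipper_hook",HOOK),("dipper",np.zeros(3))):
        e=T1+R.from_euler("Z",YR).apply(pd-HOOK)
        print(c,t,"err",[np.round(x["at"]-e,3).tolist() for x in models.mark_of(t,c) if np.linalg.norm(x["at"]-e)<.06])
    print("rail_free",[np.round(x["at"],3).tolist() for x in models.mark_of("rail_free",c)[:1]])
print(check((T1,HOOK,YR,0),(RF+[0,0,.075],HOOK,YR,0)),telemetry.current_t())
cv2.imwrite("pics/t4.png",cv2.resize(im[100:260,240:460,::-1],None,fx=3,fy=3))
E
```

```text
scene dipper_grip err [[-0.004, -0.001, -0.001]]
scene dipper_lip err [[-0.002, 0.002, -0.001]]
scene dipper_hook err [[-0.003, -0.003, 0.0]]
scene dipper err [[-0.005, -0.0, 0.001]]
rail_free [[0.658, -0.082, 0.261]]
scene dipper_grip err [[-0.005, -0.001, -0.001]]
scene dipper_lip err [[-0.006, 0.001, -0.001]]
scene dipper_hook err [[-0.008, -0.001, 0.001]]
scene dipper err [[-0.004, -0.003, 0.001]]
rail_free [[0.659, -0.08, 0.259]]
top dipper_grip err [[-0.002, -0.003, 0.001]]
top dipper_lip err [[-0.003, -0.003, -0.001]]
top dipper_hook err [[-0.01, -0.0, 0.003]]
top dipper err [[-0.006, 0.001, -0.001]]
rail_free [[0.659, -0.078, 0.267]]
top dipper_grip err [[-0.005, -0.003, 0.003]]
top dipper_lip err [[-0.0, -0.002, -0.001]]
top dipper_hook err [[-0.009, -0.0, 0.0]]
top dipper err [[-0.006, -0.002, 0.003]]
rail_free [[0.658, -0.08, 0.267]]
([], array([0.05, 0.02, 0.02, 0.02, 0.04, 0.01]), array([-0.51,  0.05,  2.12,  1.34,  0.47, -0.11])) 30.3833
```

View pics/t4.png

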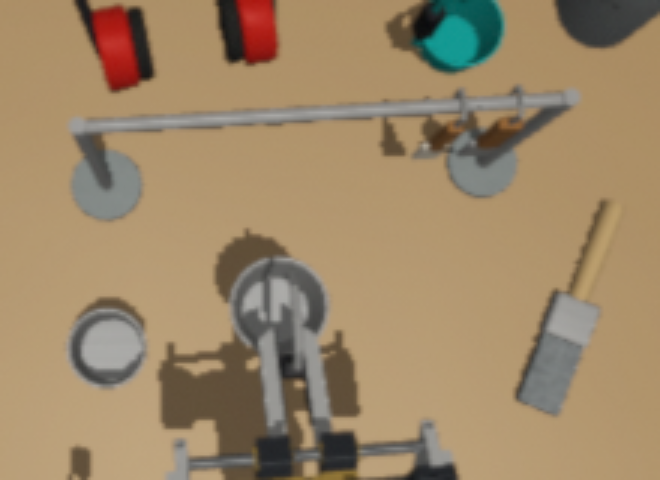

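Pre-hang pose is fine. The hook sits about 6 mm behind command, and the bar's free middle is at x≈0.659, so I correct for that, move over the bar and lower under guard.

```bash
python3 - <<'E'
from h import *
F=np.array([.665,-.079,.265])
P,Q=pose(F+[0,0,.075],HOOK,YR,0); print(r.move_l(P,Q,vel=.1,guard=6))
P,Q=pose(F+[0,0,.02],HOOK,YR,0); print(r.move_l(P,Q,vel=.05,guard=4)); r.hold(.4)
f0=telemetry.current_wrist_force()
P,Q=pose(F+[0,0,-.015],HOOK,YR,0); hit=r.move_l(P,Q,vel=.012,guard=1.6)
p=telemetry.current_ee_pos(); print(hit,f0,telemetry.current_wrist_force(),"z above target",p[2]-pose(F,HOOK,YR,0)[0][2],telemetry.current_t())
for c in ["scene","top"]:
    im=vision.snapshot(c)
    print(c,[np.round(x["at"],3).tolist() for x in models.mark_of("dipper_hook",c) if abs(x["at"][0]-.66)<.05],[np.round(x["at"],3).tolist() for x in models.mark_of("rail_free",c)[:1]])
    if c=="scene": cv2.imwrite("pics/s5.png",cv2.resize(im[150:330,180:400,::-1],None,fx=3,fy=3))
E
```

```text
False
False
True [-0.36861051  0.05899992 -2.84000271] [-0.21453549  0.0893959   2.31617464] z above target -7.774741997984558e-05 35.275
scene [[0.658, -0.08, 0.264]] [[0.659, -0.08, 0.258]]
top [[0.654, -0.081, 0.268]] []
```

View pics/s5.png

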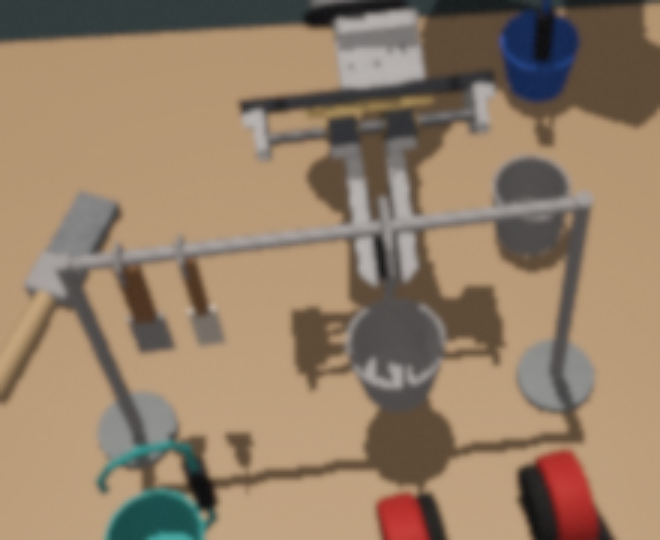

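The hook at scene crop (385,225) rests over the bar at the expected height. I'll release, back off and verify.

```bash
python3 - <<'E'
from h import *
gripper_to(0.03); r.hold(.5); gripper_to(0.094); r.hold(.8)
p=telemetry.current_ee_pos(); z=R.from_quat(telemetry.current_tool_rot(),scalar_first=True).apply([0,0,1])
for s in (.12,.09,.07,.05):
    try: r.move_l(p-s*z,vel=.08); print("back",s); break
    except r.PlanningError: pass
try: r.move_l(telemetry.current_ee_pos()+[-.04,0,.06],vel=.1)
except r.PlanningError as e: print(e)
r.hold(1.5)
RFm=np.array([.659,-.08,.26])
for c in ["scene","top"]:
    im=vision.snapshot(c)
    for t in ("dipper_hook","dipper","bowl","beaker","rock_lump","brush"): print(c,t,[np.round(x["at"],3).tolist() for x in models.mark_of(t,c)[:4]])
    if c=="scene": cv2.imwrite("pics/s6.png",cv2.resize(im[:,:,::-1],None,fx=1.25,fy=1.25))
print(telemetry.current_ee_pos(),telemetry.current_wrist_force(),telemetry.current_t())
E
```

```text
back 0.12
scene dipper_hook [[0.778, -0.248, 0.196], [0.661, -0.074, 0.268], [0.353, 0.072, 0.2], [0.708, -0.074, 0.126]]
scene dipper [[0.668, -0.082, 0.066], [0.337, 0.073, -0.001], [0.784, -0.262, 0.003]]
scene bowl [[0.538, 0.27, 0.052]]
scene beaker [[0.501, 0.043, -0.004], [0.658, -0.079, 0.266]]
scene rock_lump [[0.719, 0.226, -0.003]]
scene brush []
top dipper_hook [[0.657, -0.077, 0.267], [0.35, 0.073, 0.197], [0.781, -0.247, 0.2]]
top dipper [[0.669, -0.08, 0.069], [0.339, 0.077, -0.001], [0.783, -0.26, -0.002]]
top bowl [[0.668, -0.077, 0.068], [0.538, 0.268, 0.051]]
top beaker [[0.508, 0.046, 0.002], [0.57, 0.278, 0.058]]
top rock_lump [[0.719, 0.221, 0.005], [0.562, 0.241, 0.058]]
top brush [[0.551, -0.371, 0.003]]
[ 0.49368101 -0.088388    0.31730922] [-0.29372837  0.46811957  0.57051595] 43.125
```

View pics/s6.png

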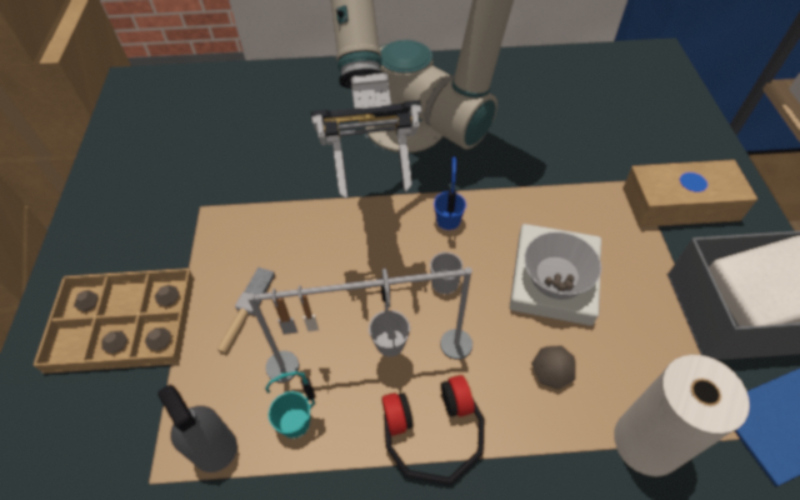

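The dipper hangs upright on the bar at (387,330). The chips are in the bowl at (560,282), the bystanders have not moved, and the gripper is clear.

```bash
python3 -c "
from h import *
r.hold(.5); print(r.sign_off(), telemetry.current_t())"
```

```text
the job is handed in; nothing more can be done
the job is handed in; nothing more can be done
```

The job is handed in (no verdict was shown): all seven chips are in the bowl on the balance, the empty steel dipper hangs from the free stretch of the rail, and the bystanders are where they were, at about 44 s of the 72 s allowed.

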